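# Seal a pipe nipple in the leak-test fixture and hold the dead-man lever

### The job

Set up the short dark pipe nipple for its leak test on the blue fixture: first press the red vent button all the way down and let it come back up, to bleed what the last test left in the line; then lay the nipple along the two saddles between the rubber seals and let go of it. Then push the spring-return lever by its upright black grip, away from the robot, until its red pointer stands in the green sector and the seals are squeezed against both ends of the pipe, and finish while still holding it there, for the lever springs back when released; leave everything else on the bench where it is.

Things in the scene. Friction and masses are not known exactly. Their poses are not given: they have to be found in the camera images.
- test_fixture: fixed leak-test fixture, blue base plate 208 x 136 x 12 mm. Origin: under the plate's middle, on the surface; x along the pipe axis, away from the robot, y left, z up. Lever at the near end, vent button at the far left corner, gauge (top 100 mm high) at the far right. The moving rubber seal, at the near end, and the fixed one (block 68 mm high), at the far end, are 38 mm discs that face each other
- saddle_mid (a point): in the cradle, on the pipe axis's vertical plane, on the saddles' floor 30 mm above the surface; axes as the fixture's. Two steel U-saddles, 8 mm thick, stand 27 mm nearer and 37 mm farther along x; slots 38 mm wide, open above, lips flared, 50 mm high; between them only the 12 mm plate. The open seals' faces are 57 mm nearer and 51 mm farther (108 mm apart)
- nipple: short dark steel pipe nipple, lying, 95 mm long, 34 mm diameter, 0.15 to 0.29 kg; origin under its middle, on the surface it lies on; x axis along the pipe, z up. It does not roll. Either end may face either seal
- vent_button (a joint): red push button, 24 mm across, on the left far corner of the fixture: travel in m, 0 up, 0.006 fully down; sprung, fully down takes 5 N; counts as fully down above 0.005
- vent_button_top (a point): centre of the red button's top face, which is pressed straight down
- hold_lever (a joint): flat spring-return lever, angle in rad about an upright pivot: 0 at rest, grows as the grip is pushed away from the robot (clockwise from above), stop 0.52. At 0 it points 0.20 rad back (to the robot) of the fixture's y axis. Drives the moving seal 45 mm per rad; on a pipe the seals close at 0.27, then a 2 N/mm spring presses. Green: 0.333 to 0.467; red beyond. Grip force 1 N at 0, 9 N at 0.40
- lever_grip (a point): middle of the upright round black grip on the lever's end, 130 mm from the pivot: 25 to 27 mm diameter, from 75 to 140 mm above the surface, this point 105 mm up; the lever bar under it is 16 mm wide, its top 75 mm up. It moves with the lever
- lever_pivot (a point): on the lever's upright pivot axis, at the height of lever_grip; axes as the fixture's
- seal_pad: moving seal: origin in the middle of its rubber face, x axis towards the pipe
- tee: bystander: dark iron pipe tee 66 x 61 x 49 mm, origin under its middle; leave it
- union: bystander: rusty union 47 x 54 x 47 mm, origin under its middle; leave it
- spare_valve: bystander: brass ball valve with a blue lever, 39 x 124 x 54 mm, origin under its middle; leave it
- tape_roll: bystander: roll of thread seal tape, 49 mm across, 14 mm high, origin under its middle; leave it
- carton: bystander: small orange and white carton 76 x 53 x 62 mm, origin under its middle; leave it

How it is judged:
On the way, in this order (a step that is already met when the one before it is completed fails the run):
1. the vent button is pressed fully down (value of joint vent_button above 0.005 m and value of joint hold_lever below 0.1 rad), for 0.05 s.
2. the vent button has come back up (value of joint vent_button below 0.001 m), for 0.1 s.
3. the nipple lies in both saddles, let go, with the lever still open (x of nipple in the frame of test_fixture between 0.006 and 0.026 m and y of nipple in the frame of test_fixture between -0.005 and 0.005 m and z of nipple in the frame of test_fixture between 0.027 and 0.034 m and angle between the x axis of nipple and the x axis of test_fixture, either way round below 0.1 rad and contact force between the fingers and nipple below 0.3 N and value of joint hold_lever below 0.1 rad), for 0.2 s.
At the end, for the whole second after the job is handed in: The robot still holds the lever with its pointer in the green (0.333 to 0.467 rad); the nipple lies level in both saddles (within 5 mm of the pipe axis, 0.1 rad), touched by no finger, pushed home on the fixed seal and squeezed between the seals with 4 to 24 N; the vent button is up (value of joint hold_lever between 0.333 and 0.467 rad and contact force between seal_pad and nipple between 4 and 24 N and x of nipple in the frame of test_fixture between 0.018 and 0.026 m and y of nipple in the frame of test_fixture between -0.005 and 0.005 m and z of nipple in the frame of test_fixture between 0.027 and 0.034 m and angle between the x axis of nipple and the x axis of test_fixture, either way round below 0.1 rad and contact force between the fingers and nipple below 0.3 N and value of joint vent_button below 0.001 m); the arm keeps its last pose, push and grip.
It fails at once if another loose thing on the bench was moved by more than 30 mm (distance of any of tee, union, spare_valve, tape_roll, carton from where it was at the start of the episode above 0.03 m).
It also fails if it takes over 64 s, if anything falls off the work surface, if the arm or the gripper's body presses on something with over 40 N, if the wrist force passes 120 N, or if a joint passes its speed limit or range.

### The arm

A 6-joint arm with a two-finger parallel gripper is mounted at the origin on a cart in front of the work surface, level with it; the furniture and walls round the work are solid. World frame = base frame: x ahead of the robot, y to its left, z up, the work surface at z = 0. Lengths are in m, angles in rad, forces in N, time in s.
With the tool pointing down it reaches from about 0.375 to 0.975 m from the base axis. Payload 3.8 kg.
Tool frame: the origin (TCP) lies midway between the tips of the shut fingers; the grasp point (between the pads) lies 19 mm behind it; z points along the fingers, y is the line along which they close (so a half turn about z gives the same grasp; the last joint's range is limited). The gripper opens to 85 mm and grips with 20 to 120 N. Pads are 22 mm wide; open, the fingers measure 114 mm over their backs; the gripper's body (76 mm by 85 mm) begins 54 mm behind the grasp point. The pads swing forward as they close: fully open they stand 13 mm farther back than shut.
Start: joints at [1.266, 0.264, 1.604, -0, 1.274, -0.037], TCP at [0.179, 0.651, 0.231] pointing down, gripper open.
Joint ranges: [-2.63, 2.63], [-0.94, 2.18], [0.31, 2.57], [-1.31, 4.45], [0, 2.66], [-2.55, 2.55]. Speed limits (rad/s): [2.57, 2.57, 3.14, 3.14, 3.14, 3.14].

### API

Orientations are given as a rotation vector (axis times angle).
In Python, from workcell import bot gives the robot as it stands.
- The arm moves only by the tool servo_tool, never from a script. Its argument "series" is a list of rows, each a list of 7 numbers: the shift along the world's x, y, z in units of 0.15 m (1.0 is 0.15 m), then the turn, a rotation vector about the world's x, y, z in units of 180 degrees (1.0 is 180 degrees), then the closure, from 0 (fully open) to 1 (shut). A call has 1 to 20 rows; each row is the pose to reach, as a shift and turn from the pose commanded when the call began, turning the shorter way round; what a row does not reach only later rows make up. A row lasts 1/10 s, in which the tool goes at most 50 mm and 8.59 degrees, less where a joint would pass 70% of its speed; a pose out of reach is approached as far as the arm can. A call with a number of a shift or a turn outside -1 to 1 is refused whole. A call with a gripper value outside its range is refused whole. The fingers move at their own pace and stop on an object; "newtons" is the grip in N (left out, the last holds). Time passes only in rows, so rows that repeat a pose let the fingers close. It gives the time, the measured TCP pose, the force, the opening and the grip force at its end, in the units of the state.
- bot.read_state(): the state, without advancing time (a new reading comes with each control period).
- bot.read_camera(name): name is "scene" or "top" or "wrist"; returns the picture (384x512x3 uint8, red, green, blue); there is no depth.
- bot.camera_info(name): a dict with "vertical_fov" (degrees; the focal length in pixels is half the picture's height over the tangent of half this angle, whatever the lens; pixels are square), "cx", "cy" (the principal point, pixels), "R" (3x3) and "t" (3): a world point X has camera coordinates R X + t. Camera axes: x right, y down, z forward; pixel columns grow to the right and rows downward; lengths in m; the calibration is good to about 2 mm. A picture is of the moment at which its call begins: read the wrist's pose just before it. camera_info takes no time and is no camera call; for the wrist camera it gives the pose at the moment of the call.
- bot.finish_job(): hands the job in; it is judged then, once.
Trained networks look in the newest picture that a camera, given by its name, has taken for a name from the list of things; names that differ only in an ending like _2 or _b are one class to them, and where a whole thing is asked for, a point or a joint stands for the part that bears it (a point fixed in the world has none). Each returns a list of dicts, best first, with "score" (0 to 1); they miss things now and then, are a little off and sometimes report something else, mostly with a low value. They report only what shows in the picture. A call takes as long as a camera call.
- bot.recognise(target, camera): "box" ([left, top, right, bottom] as shares, 0 to 1, of the picture: columns of its width, rows of its height, round what is visible of it).
- bot.trace(target, camera): "mask" (384x512 bool, what is visible of it) and "box" ([left, top, right, bottom] as shares, 0 to 1, of the picture: columns of its width, rows of its height, round what is visible of it).
- bot.mark_of(target, camera): "at" ([row, column] as shares, 0 to 1, of the picture: columns of its width, rows of its height: a listed point, or the origin of a listed thing).
The state is a dict: "time": time; "q": joint angles; "joint_vel": joint speeds; "joint_torque": joint torques, N m; "tool_pos": TCP position; "tcp_rot": TCP orientation; "wrist_force": force on the tool from outside, world axes, zero at the start; "torque": the same for the moment, N m; "width": opening from 0.0 (shut) to 1.0 (fully open); "grip_force": force on a finger pad.
Only numpy, scipy, OpenCV 4.12 (cv2) and the standard library are available. Lean on these libraries where they do the work, as an engineer would, in place of code of your own. Each camera call takes 0.05 s, during which the arm holds its last target. There are 200 camera calls.

## Working session

There is one attempt and no reset: what is moved stays moved. The work goes in short steps, Python scripts to look and compute and a tool call to move; the robot and the scene stay as the last step left them, time stands still between calls to the robot, and variables do not carry over. Pictures are saved under pics/ and viewed, at most 10 in all, crops included, and the job is handed in when it is done.

Besides the shell and the picture viewer there is one more tool, called as name([rows], argument=value, ...), one row to a line, values as JSON. servo_tool: Moves the arm, as the interface text tells. Shifts and turns lie within -1 to 1; 1 stands for 0.15 m of shift or 180 degrees of turn. Its arguments: {"type":"object","properties":{"series":{"type":"array","items":{"type":"array","items":{"type":"number"}}},"newtons":{"type":"number"}},"required":["series"]}

```bash
mkdir -p pics; cat > h.py <<'E'
from workcell import bot
import numpy as np, cv2
def cam(n):
    c=bot.camera_info(n); f=192/np.tan(np.radians(c['vertical_fov'])/2)
    return f,c['cx'],c['cy'],np.array(c['R']),np.array(c['t'])
def ray(n,at):
    f,cx,cy,R,t=cam(n); v=at[0]*384;u=at[1]*512
    d=R.T@np.array([(u-cx)/f,(v-cy)/f,1]); return -R.T@t,d
def onz(n,at,z):
    o,d=ray(n,at); return o+d*(z-o[2])/d[2]
def proj(n,X):
    f,cx,cy,R,t=cam(n); p=R@np.array(X)+t; return f*p[0]/p[2]+cx,f*p[1]/p[2]+cy
def tri(l):
    A=0;b=0
    for n,at in l:
        o,d=ray(n,at); d=d/np.linalg.norm(d); P=np.eye(3)-np.outer(d,d); A=A+P;b=b+P@o
    return np.linalg.solve(A,b)
Z=dict(test_fixture=0,saddle_mid=.03,nipple=0,vent_button_top=None,lever_grip=.105,lever_pivot=.105,tee=0,union=0,spare_valve=0,tape_roll=0,carton=0)
E
python3 - <<'E'
from h import *
np.set_printoptions(precision=4,suppress=True)
s=bot.read_state();print(s['time'],s['tool_pos'],s['tcp_rot'])
ims={n:bot.read_camera(n) for n in('scene','top')}
cv2.imwrite('pics/a.png',cv2.cvtColor(ims['top'],4)); cv2.imwrite('pics/b.png',cv2.cvtColor(ims['scene'],4))
for k,z in Z.items():
    l=[]
    for n in('scene','top'):
        m=bot.mark_of(k,n)
        if m:
            l.append((n,m[0]['at'])); print(k,n,round(m[0]['score'],2),np.round(np.array(m[0]['at'])*[384,512],0),onz(n,m[0]['at'],z) if z is not None else '')
    if len(l)==2: print('   tri',tri(l))
E
```

```text
0.0 [0.1784 0.6502 0.2299] [-0.4194 -3.1131  0.0035]
test_fixture scene 0.77 [267. 328.] [ 0.4878 -0.4075  0.    ]
test_fixture top 0.92 [190. 351.] [ 0.4873 -0.3934  0.    ]
   tri [ 0.4925 -0.3976 -0.0087]
saddle_mid scene 0.66 [255. 333.] [ 0.5104 -0.3981  0.03  ]
saddle_mid top 0.79 [181. 351.] [ 0.5102 -0.3923  0.03  ]
   tri [ 0.5123 -0.394   0.0266]
nipple scene 0.51 [226. 310.] [ 0.5969 -0.1891  0.    ]
nipple top 0.74 [165. 281.] [ 0.5896 -0.1869  0.    ]
   tri [ 0.5926 -0.1888  0.0002]
vent_button_top scene 0.45 [229. 336.] 
vent_button_top top 0.36 [160. 335.] 
   tri [ 0.5685 -0.3418  0.0723]
lever_grip scene 0.78 [234. 287.] [ 0.384  -0.3344  0.105 ]
lever_grip top 0.63 [219. 344.] [ 0.3823 -0.3378  0.105 ]
   tri [ 0.3819 -0.3373  0.1072]
lever_pivot scene 0.64 [252. 325.] [ 0.4179 -0.4607  0.105 ]
lever_pivot top 0.78 [200. 382.] [ 0.4279 -0.4567  0.105 ]
   tri [ 0.4262 -0.4562  0.1005]
tee scene 0.65 [213. 293.] [ 0.6053 -0.0793  0.    ]
tee top 0.94 [166. 245.] [ 0.5977 -0.0716  0.    ]
   tri [ 0.6031 -0.0741 -0.0029]
union scene 0.38 [215. 240.] [0.4279 0.0098 0.    ]
union top 0.51 [219. 220.] [0.4371 0.0201 0.    ]
   tri [ 0.4366  0.0213 -0.0072]
spare_valve scene 0.66 [193. 223.] [0.4656 0.2199 0.    ]
spare_valve top 0.66 [215. 159.] [0.467  0.2062 0.    ]
   tri [0.4626 0.2063 0.0065]
tape_roll scene 0.63 [269. 330.] [ 0.485  -0.4156  0.    ]
carton scene 0.75 [186. 209.] [0.4475 0.321  0.    ]
carton top 0.59 [228. 122.] [0.4384 0.3234 0.    ]
   tri [0.4427 0.3216 0.0003]
```

View pics/a.png

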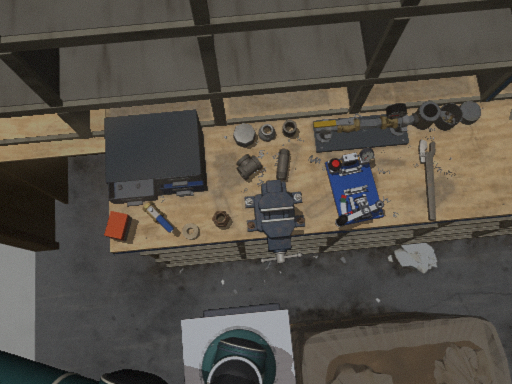

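View pics/b.png

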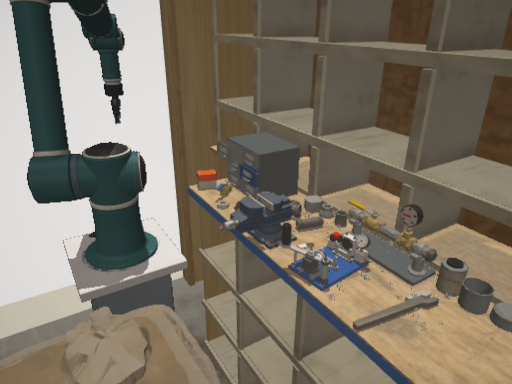

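servo_tool([
  [0.3, -0.3, 0.3, 0, 0, 0, 0],
  [0.6, -0.6, 0.6, 0, 0, 0, 0],
  [0.9, -0.9, 0.8, 0, 0, 0, 0],
  [1, -1, 0.8, 0, 0, 0, 0],
])

```text
time: 1.6
tool_pos: [0.3004, 0.5294, 0.3356]
tcp_rot: [0.418, 3.113, 0.003]
wrist_force: [1.0, 0.4, 0.7]
width: 1.003
grip_force: 0.0
```

servo_tool([
  [0.2, -0.33, 0, 0, 0, 0, 0],
  [0.4, -0.66, 0, 0, 0, 0, 0],
  [0.5, -1, 0, 0, 0, 0, 0],
])

```text
time: 1.9
tool_pos: [0.3697, 0.3959, 0.3339]
tcp_rot: [0.419, 3.112, 0.001]
wrist_force: [0.9, -1.0, 0.0]
width: 0.997
grip_force: 0.0
```

servo_tool([
  [0, -0.33, 0, 0, 0, 0, 0],
  [0, -0.66, 0, 0, 0, 0, 0],
  [0, -1, 0, 0, 0, 0, 0],
])

```text
time: 2.2
tool_pos: [0.3681, 0.2466, 0.3336]
tcp_rot: [0.419, 3.113, 0.0]
wrist_force: [-0.1, -0.6, 0.2]
width: 1.0
grip_force: 0.0
```

servo_tool([
  [0, -0.33, 0, 0, 0, 0, 0],
  [0, -0.66, 0, 0, 0, 0, 0],
  [0, -1, 0, 0, 0, 0, 0],
])

```text
time: 2.5
tool_pos: [0.3678, 0.0978, 0.3339]
tcp_rot: [0.418, 3.112, 0.001]
wrist_force: [1.3, -1.5, 0.9]
width: 0.996
grip_force: 0.0
```

servo_tool([
  [0, -0.33, 0, 0, 0, 0, 0],
  [0, -0.66, 0, 0, 0, 0, 0],
  [0, -1, 0, 0, 0, 0, 0],
])

```text
time: 2.8
tool_pos: [0.3678, -0.0513, 0.3341]
tcp_rot: [0.418, 3.112, 0.0]
wrist_force: [1.7, 0.3, -1.0]
width: 1.001
grip_force: 0.0
```

servo_tool([
  [0.3, -0.33, 0, 0, 0, 0, 0],
  [0.6, -0.66, 0, 0, 0, 0, 0],
  [0.6, -1, 0, 0, 0, 0, 0],
  [0.6, -1, 0, 0, 0, 0, 0],
])

```text
time: 3.2
tool_pos: [0.459, -0.2028, 0.3333]
tcp_rot: [0.422, 3.113, -0.001]
wrist_force: [0.1, -0.2, -0.7]
width: 0.997
grip_force: 0.0
```

```bash
cat > look.py <<'E'
from h import *
import sys
np.set_printoptions(precision=4,suppress=True)
s=bot.read_state();print(s['time'],'q',s['q'],s['tool_pos'])
im=bot.read_camera('wrist'); cv2.imwrite('pics/%s.png'%sys.argv[1],cv2.cvtColor(im,4))
for a in sys.argv[2:]:
    k,z=a.split('=')
    m=bot.mark_of(k,'wrist')
    if m: print(k,round(m[0]['score'],2),np.round(np.array(m[0]['at'])*[384,512],0),onz('wrist',m[0]['at'],float(z)))
E
python3 look.py c nipple=0 vent_button_top=.072 test_fixture=0 saddle_mid=.03 lever_grip=.105 lever_pivot=.105 tee=0
```

```text
3.2 q [-0.4651 -0.1165  1.8254 -0.0008  1.4324 -1.7662] [ 0.459  -0.2028  0.3333]
nipple 0.61 [216. 278.] [ 0.5879 -0.1913 -0.    ]
vent_button_top 0.55 [243. 187.] [ 0.5621 -0.3446  0.072 ]
test_fixture 0.85 [198. 153.] [ 0.4899 -0.4012  0.    ]
saddle_mid 0.58 [210. 153.] [ 0.5046 -0.3954  0.03  ]
lever_grip 0.63 [135. 142.] [ 0.3783 -0.3313  0.105 ]
lever_pivot 0.9 [189.  70.] [ 0.4226 -0.4609  0.105 ]
tee 0.81 [201. 333.] [ 0.5846 -0.0789  0.    ]
```

View pics/c.png

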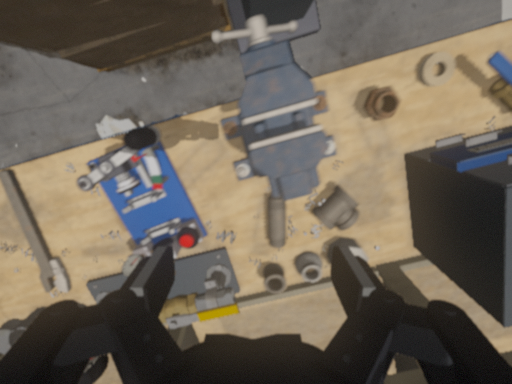

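servo_tool([
  [0.1, -0.33, -0.2, 0, 0, 0, 0],
  [0.2, -0.66, -0.4, 0, 0, 0, 0],
  [0.2, -1, -0.6, 0, 0, 0, 0],
  [0.2, -1, -0.6, 0, 0, 0, 0],
  [0.2, -1, -0.6, 0, 0, 0, 0],
])

```text
time: 4.1
tool_pos: [0.487, -0.3503, 0.2403]
tcp_rot: [-0.421, -3.109, -0.003]
wrist_force: [0.7, 0.3, -0.2]
width: 1.0
grip_force: 0.0
```

```bash
python3 look.py d nipple=0 vent_button_top=.072 test_fixture=0 saddle_mid=.03 lever_grip=.105 lever_pivot=.105
```

```text
4.1 q [-0.6646  0.1206  1.7566 -0.0008  1.2691 -1.9661] [ 0.487  -0.3503  0.2403]
nipple 0.73 [204. 375.] [ 0.5974 -0.1878  0.    ]
vent_button_top 0.76 [232. 270.] [ 0.5668 -0.3475  0.072 ]
test_fixture 0.92 [176. 216.] [ 0.4937 -0.407   0.    ]
saddle_mid 0.78 [194. 222.] [ 0.5138 -0.4     0.03  ]
lever_grip 0.65 [ 77. 238.] [ 0.3835 -0.3347  0.105 ]
lever_pivot 0.8 [157. 134.] [ 0.4294 -0.462   0.105 ]
```

View pics/d.png

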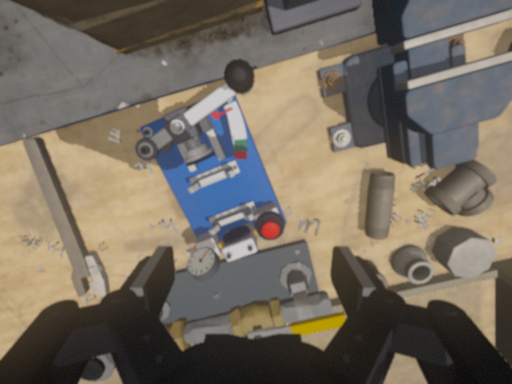

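servo_tool([
  [0.27, 0.02, -0.2, 0, 0, 0, 1],
  [0.53, 0.02, -0.4, 0, 0, 0, 1],
  [0.53, 0.02, -0.6, 0, 0, 0, 1],
  [0.53, 0.02, -0.8, 0, 0, 0, 1],
  [0.53, 0.02, -0.95, 0, 0, 0, 1],
  [0.53, 0.02, -0.95, 0, 0, 0, 1],
  [0.53, 0.02, -0.95, 0, 0, 0, 1],
], newtons=40)

```text
time: 5.15
tool_pos: [0.568, -0.3461, 0.1017]
tcp_rot: [0.418, 3.113, -0.0]
wrist_force: [0.9, 0.1, 0.5]
width: 0.004
grip_force: 0.0
```

```bash
python3 look.py e vent_button_top=.072 saddle_mid=.03; python3 - <<'E'
from h import *
bot.read_camera('scene');bot.read_camera('top')
for n in('scene','top'):
    for z in(.05,.06,.072): print(n,z,[ (onz(n,m['at'],z).round(4),round(m['score'],2)) for m in bot.mark_of('vent_button_top',n)[:1]])
E
```

```text
5.15 q [-0.5847  0.3481  1.745   0.0001  1.0483 -1.8884] [ 0.568  -0.3461  0.1017]
vent_button_top 0.74 [ 87. 117.] [ 0.46  -0.402  0.072]
saddle_mid 0.61 [156. 164.] [ 0.51   -0.4057  0.03  ]
scene 0.05 [(array([ 0.6043, -0.316 ,  0.05  ]), 0.38)]
scene 0.06 [(array([ 0.5913, -0.3287,  0.06  ]), 0.38)]
scene 0.072 [(array([ 0.5757, -0.3439,  0.072 ]), 0.38)]
top 0.05 []
top 0.06 []
top 0.072 []
```

View pics/e.png

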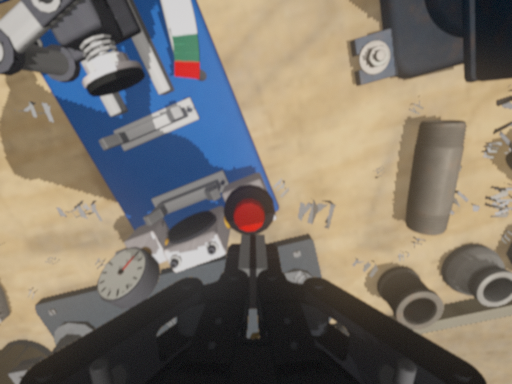

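```bash
python3 - <<'E'
from h import *
for z in(.03,.04,.05,.06,.072,.08): print(z,onz('wrist',[215/384,249/512],z).round(4))
print(proj('wrist',[.568,-.3461,.1017]))
# red/green tools: fixture geometry from marks
for a in [(125,440),(228,425)]: print(onz('wrist',[a[0]/384,a[1]/512],.017).round(4), onz('wrist',[a[0]/384,a[1]/512],.03).round(4))
E
```

```text
0.03 [ 0.575  -0.3526  0.03  ]
0.04 [ 0.571  -0.3514  0.04  ]
0.05 [ 0.567  -0.3501  0.05  ]
0.06 [ 0.5629 -0.3489  0.06  ]
0.072 [ 0.5581 -0.3473  0.072 ]
0.08 [ 0.5549 -0.3463  0.08  ]
(np.float64(254.84428921435966), np.float64(248.87014956796884))
[ 0.5452 -0.1837  0.017 ] [ 0.542  -0.1918  0.03  ]
[ 0.6353 -0.2021  0.017 ] [ 0.627  -0.2091  0.03  ]
```

```bash
python3 - <<'E'
from h import *
# top view earlier: (160,335); e view (215,249); scene: (229,336)
e=('wrist',[215/384,249/512]); t=('top',[160.5/384,335/512]); s=('scene',[229/384,336/512])
print(tri([e,t]),tri([e,s]),tri([e,t,s]))
X=tri([e,t,s])
for n in('wrist','top','scene'): print(n,proj(n,X))
a=cv2.cvtColor(bot.read_camera('top'),cv2.COLOR_RGB2HSV)
a=cv2.imread('pics/a.png');h=cv2.cvtColor(a,cv2.COLOR_BGR2HSV);b=cv2.imread('pics/b.png');hb=cv2.cvtColor(b,cv2.COLOR_BGR2HSV)
d=cv2.imread('pics/d.png');hd=cv2.cvtColor(d,cv2.COLOR_BGR2HSV)
for nm,H,(r0,r1,c0,c1) in(('top',h,(152,172,325,345)),('scene',hb,(225,245,325,345)),('d',hd,(210,245,255,290))):
    m=((H[...,0]<8)|(H[...,0]>172))&(H[...,1]>150)&(H[...,2]>90); rr,cc=np.nonzero(m[r0:r1,c0:c1]); print(nm,rr.mean()+r0,cc.mean()+c0,len(rr))
E
```

```text
[ 0.58888666 -0.35762551 -0.00319846] [ 0.55871202 -0.34819543  0.07669674] [ 0.56365944 -0.34537216  0.0734448 ]
wrist (np.float64(253.91267619418636), np.float64(222.32657944965177))
top (np.float64(335.886821262348), np.float64(161.8466768603475))
scene (np.float64(335.6460441340734), np.float64(229.39258957396623))
top 163.0 335.2439024390244 41
scene 234.45714285714286 336.0857142857143 35
d 229.4793388429752 270.3388429752066 242
```

servo_tool([
  [-0.03, -0.01, -0.06, 0, 0, 0, 1],
  [-0.03, -0.01, -0.12, 0, 0, 0, 1],
  [-0.03, -0.01, -0.16, 0, 0, 0, 1],
  [-0.03, -0.01, -0.16, 0, 0, 0, 1],
])

```text
time: 6.15
tool_pos: [0.5619, -0.3472, 0.0748]
tcp_rot: [-0.419, -3.11, -0.003]
wrist_force: [0.5, -0.8, -0.2]
width: 0.0
grip_force: 0.0
```

servo_tool([
  [0, 0, -0.02, 0, 0, 0, 1],
  [0, 0, -0.04, 0, 0, 0, 1],
])

```text
time: 6.35
tool_pos: [0.5636, -0.3482, 0.0711]
tcp_rot: [0.419, 3.113, -0.0]
wrist_force: [-0.0, 0.1, -1.2]
width: 0.001
grip_force: 0.0
```

servo_tool([
  [0, 0, -0.02, 0, 0, 0, 1],
  [0, 0, -0.03, 0, 0, 0, 1],
  [0, 0, -0.03, 0, 0, 0, 1],
])

```text
time: 6.65
tool_pos: [0.5631, -0.3479, 0.0663]
tcp_rot: [-0.419, -3.113, -0.0]
wrist_force: [-0.2, -0.2, -0.3]
width: 0.004
grip_force: 0.0
```

servo_tool([
  [0, 0, -0.02, 0, 0, 0, 1],
  [0, 0, -0.03, 0, 0, 0, 1],
  [0, 0, -0.03, 0, 0, 0, 1],
])

```text
time: 6.95
tool_pos: [0.5631, -0.3479, 0.0617]
tcp_rot: [-0.419, -3.113, -0.0]
wrist_force: [0.6, -0.2, -0.0]
width: 0.003
grip_force: 0.0
```

servo_tool([
  [0.01, 0, -0.02, 0, 0, 0, 1],
  [0.01, 0, -0.03, 0, 0, 0, 1],
  [0.01, 0, -0.03, 0, 0, 0, 1],
])

```text
time: 7.25
tool_pos: [0.5651, -0.3483, 0.0578]
tcp_rot: [0.419, 3.113, -0.001]
wrist_force: [0.0, -0.4, 2.7]
width: -0.0
grip_force: 1.3
```

servo_tool([
  [0.01, -0.01, -0.02, 0, 0, 0, 1],
  [0.01, -0.01, -0.03, 0, 0, 0, 1],
  [0.01, -0.01, -0.03, 0, 0, 0, 1],
])

```text
time: 7.55
tool_pos: [0.5665, -0.3495, 0.054]
tcp_rot: [0.419, 3.113, 0.0]
wrist_force: [-2.1, 2.3, 8.2]
width: -0.001
grip_force: 3.9
```

servo_tool([
  [0, 0, -0.01, 0, 0, 0, 1],
  [0, 0, -0.02, 0, 0, 0, 1],
  [0, 0, -0.02, 0, 0, 0, 1],
])

```text
time: 7.85
tool_pos: [0.5666, -0.3496, 0.0538]
tcp_rot: [0.419, 3.113, 0.0]
wrist_force: [-7.3, 5.3, 21.4]
width: -0.002
grip_force: 10.5
```

servo_tool([
  [0, 0, 0.2, 0, 0, 0, 1],
  [0, 0, 0.5, 0, 0, 0, 1],
  [0, 0.3, 0.8, 0, 0, 0, 0.5],
  [-0.1, 0.6, 0.8, 0, 0, 0, 0],
  [-0.2, 0.9, 0.8, 0, 0, 0.02, 0],
  [-0.2, 1, 0.8, 0, 0, 0.02, 0],
  [-0.2, 1, 0.8, 0, 0, 0.02, 0],
])

```text
time: 8.55
tool_pos: [0.5356, -0.1968, 0.1697]
tcp_rot: [-0.317, -3.125, -0.001]
wrist_force: [0.3, -0.1, 0.0]
width: 0.85
grip_force: 0.0
```

```bash
python3 look.py f nipple=0 saddle_mid=.03 test_fixture=0 vent_button_top=.06; python3 - <<'E'
from h import *
m=bot.trace('nipple','wrist')[0]; k=m['mask'].astype(np.uint8)
(c,wh,a)=cv2.minAreaRect(np.argwhere(k)[:,::-1].astype(np.float32)); P=cv2.boxPoints((c,wh,a)); print(m['score'],c,wh,a)
for p in P: print(p,onz('wrist',[p[1]/384,p[0]/512],.017).round(4))
print('c',onz('wrist',[c[1]/384,c[0]/512],.020).round(4))
E
```

```text
8.55 q [-0.3962  0.1151  1.8967  0.0007  1.1304 -1.7653] [ 0.5356 -0.1968  0.1697]
nipple 0.68 [216. 265.] [ 0.5895 -0.1951  0.    ]
saddle_mid 0.72 [36.  4.] [ 0.3524 -0.396   0.03  ]
test_fixture 0.74 [175.  73.] [ 0.4912 -0.4093  0.    ]
vent_button_top 0.8 [247. 115.] [ 0.5671 -0.3549  0.06  ]
0.89 (266.1500244140625, 220.95001220703125) (30.34956169128418, 82.49899291992188) 2.12109637260437
[249.45894 261.6096 ] [ 0.6388 -0.227   0.017 ]
[252.51234 179.16713] [ 0.5354 -0.2014  0.017 ]
[282.84113 180.29044] [ 0.5437 -0.1683  0.017 ]
[279.78772 262.7329 ] [ 0.6481 -0.1902  0.017 ]
c [ 0.5875 -0.196   0.02  ]
```

View pics/f.png

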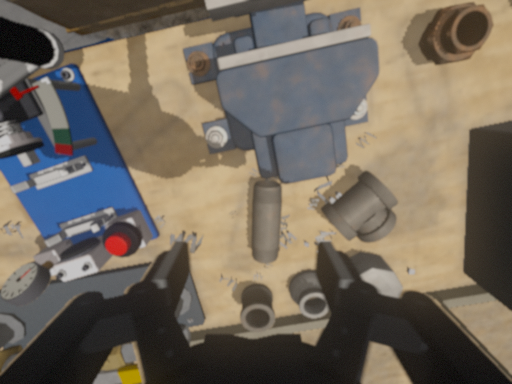

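servo_tool([
  [0.2, 0, -0.2, 0, 0, 0, 0],
  [0.41, 0, -0.4, 0, 0, 0, 0],
  [0.41, 0, -0.6, 0, 0, 0, 0],
  [0.41, 0, -0.7, 0, 0, 0, 0],
  [0.41, 0, -0.8, 0, 0, 0, 0],
  [0.41, 0, -0.9, 0, 0, 0, 0],
  [0.41, 0, -0.9, 0, 0, 0, 0],
])

```text
time: 9.55
tool_pos: [0.5959, -0.1993, 0.033]
tcp_rot: [-0.322, -3.122, -0.001]
wrist_force: [-0.3, -0.0, -0.0]
width: 1.003
grip_force: 0.0
```

servo_tool([
  [0, 0, -0.1, 0, 0, 0, 0],
  [0, 0, -0.2, 0, 0, 0, 0],
  [0, 0, -0.21, 0, 0, 0, 0],
  [0, 0, -0.21, 0, 0, 0, 0],
])

```text
time: 9.95
tool_pos: [0.597, -0.1993, 0.0027]
tcp_rot: [-0.321, -3.124, -0.001]
wrist_force: [0.3, -0.5, 0.7]
width: 0.998
grip_force: 0.0
```

```bash
python3 look.py g nipple=0
```

```text
9.95 q [-0.3617  0.4064  1.8781 -0.      0.8588 -1.7276] [ 0.597  -0.1993  0.0027]
nipple 0.71 [233. 262.] [ 0.5909 -0.1933  0.    ]
```

View pics/g.png

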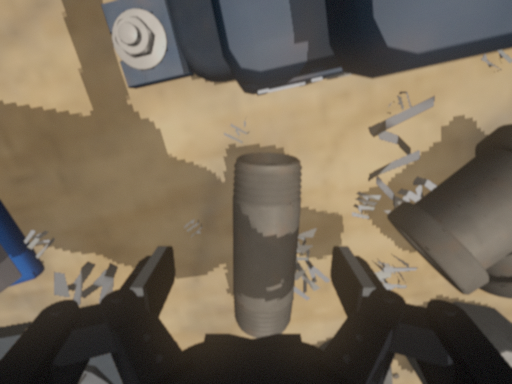

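servo_tool([
  [0, 0, 0, 0, 0, 0, 1],
  [0, 0, 0, 0, 0, 0, 1],
  [0, 0, 0, 0, 0, 0, 1],
  [0, 0, 0, 0, 0, 0, 1],
  [0, 0, 0, 0, 0, 0, 1],
  [0, 0, 0, 0, 0, 0, 1],
  [0, 0, 0, 0, 0, 0, 1],
  [0, 0, 0, 0, 0, 0, 1],
], newtons=60)

```text
time: 10.85
tool_pos: [0.5985, -0.1998, 0.0043]
tcp_rot: [0.321, 3.124, -0.0]
wrist_force: [-0.0, -0.0, 5.6]
width: 0.387
grip_force: 61.9
```

servo_tool([
  [0, 0, 0.1, 0, 0, 0, 1],
  [0, 0, 0.4, 0, 0, 0, 1],
  [0, 0, 0.7, 0, 0, 0, 1],
  [0, 0, 0.9, 0, 0, 0, 1],
  [0, 0, 0.9, 0, 0, 0, 1],
])

```text
time: 11.35
tool_pos: [0.6012, -0.201, 0.145]
tcp_rot: [0.32, 3.115, -0.004]
wrist_force: [0.8, -0.9, -0.7]
width: 0.388
grip_force: 61.3
```

```bash
cat > nip.py <<'E'
from h import *
s=bot.read_state();print(s['tool_pos'],s['tcp_rot'],s['width'])
bot.read_camera('wrist'); m=bot.trace('nipple','wrist')[0]; k=m['mask']; print(m['score'])
rr=np.nonzero(k)[0]; r0=rr.min()
z=s['tool_pos'][2]+.03
for r in(r0,r0+8,r0+30,r0+60):
    c=np.nonzero(k[r])[0]
    if len(c): print(r,c.min(),c.max(),onz('wrist',[r/384,(c.min()+c.max())/1024],z).round(4))
E
python3 nip.py
```

```text
[ 0.60115278 -0.2010069   0.1449755 ] [ 0.3203867   3.11540157 -0.00445825] 0.38824941256666096
0.93
148 244 256 [ 0.5333 -0.1879  0.175 ]
156 223 285 [ 0.5367 -0.187   0.175 ]
178 221 286 [ 0.5455 -0.1891  0.175 ]
208 220 286 [ 0.5583 -0.1919  0.175 ]
```

```bash
python3 - <<'E'
from h import *
from scipy.spatial.transform import Rotation as Ro
s=bot.read_state(); f,cx,cy,R,t=cam('wrist')
Rt=Ro.from_rotvec(s['tcp_rot']).as_matrix(); o=-R.T@t
oc=Rt.T@(o-s['tool_pos']); Rc=Rt.T@R.T
print('cam in tool',oc.round(4),Rc.round(3))
def lay(row,col,d):  # tool-frame point with tool z = d
    v=Rc@np.array([(col-cx)/f,(row-cy)/f,1]); return oc+v*(d-oc[2])/v[2]
print('g: tcp z .0027; heights .034 .017 0')
for r,c in((155,267),(165,267),(335,262)):
    print(r,[lay(r,c,-(h-.0027))[:2].round(4) for h in(.034,.017,0)])
print('now')
for r,c in((148,252),(156,254)):
    print(r,[lay(r,c,-(h-.0043))[:2].round(4) for h in(.034,.017,0)])
E
```

```text
cam in tool [ 0.0818 -0.0006 -0.1434] [[-0.001 -0.949 -0.315]
 [ 1.    -0.    -0.001]
 [ 0.001 -0.315  0.949]]
g: tcp z .0027; heights .034 .017 0
155 [array([0.0615, 0.0053]), array([0.0585, 0.0062]), array([0.0554, 0.0071])]
165 [array([0.0573, 0.0054]), array([0.0536, 0.0063]), array([0.0499, 0.0072])]
335 [array([-0.0331,  0.0042]), array([-0.0506,  0.005 ]), array([-0.068 ,  0.0057])]
now
148 [array([ 0.0642, -0.0009]), array([ 0.0615, -0.001 ]), array([ 0.0589, -0.001 ])]
156 [array([ 0.0608, -0.0001]), array([0.0577, 0.    ]), array([0.0545, 0.0001])]
```

servo_tool([
  [-0.1, -0.2, 0.3, 0, 0, 0.03, 1],
  [-0.2, -0.5, 0.35, 0, 0, 0.07, 1],
  [-0.27, -0.8, 0.35, 0, 0, 0.114, 1],
  [-0.27, -0.87, 0.35, 0, 0, 0.114, 1],
  [-0.27, -0.87, 0.35, 0, 0, 0.114, 1],
  [-0.27, -0.87, 0.35, 0, 0, 0.114, 1],
])

```text
time: 12.05
tool_pos: [0.556, -0.3285, 0.1881]
tcp_rot: [0.238, -3.129, -0.006]
wrist_force: [-0.5, 0.9, -2.5]
width: 0.39
grip_force: 61.2
```

```bash
python3 look.py i vent_button_top=.06 test_fixture=0 saddle_mid=.03 lever_grip=.105 lever_pivot=.105; python3 nip.py
```

```text
12.05 q [-0.5727  0.2418  1.7124  0.0009  1.1928 -2.2955] [ 0.556  -0.3285  0.1881]
test_fixture 0.9 [109. 195.] [ 0.4917 -0.4063  0.    ]
saddle_mid 0.61 [128. 191.] [ 0.5111 -0.4031  0.03  ]
[ 0.5576074  -0.32881376  0.19082358] [ 2.42581930e-01 -3.13190975e+00 -5.90792044e-04] 0.386639767107796
0.53
46 173 189 [ 0.4607 -0.3716  0.2208]
54 168 202 [ 0.4631 -0.37    0.2208]
```

View pics/i.png

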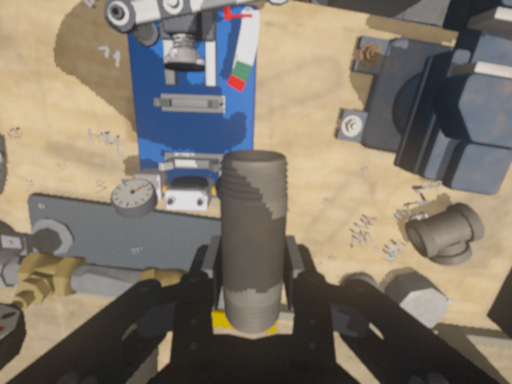

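```bash
python3 - <<'E'
from h import *
np.set_printoptions(precision=4,suppress=True)
im=cv2.imread('pics/i.png'); c=cv2.resize(im[60:220,110:290],None,fx=4,fy=3.75,interpolation=cv2.INTER_CUBIC); cv2.imwrite('pics/j.png',c)
s=bot.read_state(); print(s['tool_pos'],s['tcp_rot'])
for z in(.045,.05):
    a=onz('wrist',[103/384,191/512],z);b=onz('wrist',[160/384,191/512],z);d=b-a
    print(z,a,b,np.linalg.norm(d),np.arctan2(d[1],d[0]))
# blue plate edges
h=cv2.cvtColor(im,cv2.COLOR_BGR2HSV);m=(h[...,0]>100)&(h[...,0]<125)&(h[...,1]>150)&(h[...,2]>70)
for r in(75,90,115,125,135,145):
    cc=np.nonzero(m[r,110:270])[0]+110
    l=onz('wrist',[r/384,cc.min()/512],.012);q=onz('wrist',[r/384,cc.max()/512],.012); print(r,cc.min(),cc.max(),l,q,(l+q)/2)
E
```

```text
[ 0.5576 -0.3293  0.1912] [-0.242   3.1322 -0.    ]
0.045 [ 0.4858 -0.4036  0.045 ] [ 0.5438 -0.3988  0.045 ] 0.05824582674958861 0.08293202141279774
0.05 [ 0.4856 -0.4026  0.05  ] [ 0.5427 -0.3978  0.05  ] 0.05724007343506786 0.08293202141279792
75 133 218 [ 0.4676 -0.4755  0.012 ] [ 0.4534 -0.384   0.012 ] [ 0.4605 -0.4297  0.012 ]
90 135 232 [ 0.4827 -0.473   0.012 ] [ 0.4662 -0.367   0.012 ] [ 0.4744 -0.42    0.012 ]
115 151 230 [ 0.5067 -0.4545  0.012 ] [ 0.493  -0.3657  0.012 ] [ 0.4998 -0.4101  0.012 ]
125 158 213 [ 0.5166 -0.4462  0.012 ] [ 0.5069 -0.3837  0.012 ] [ 0.5118 -0.4149  0.012 ]
135 165 213 [ 0.5267 -0.4376  0.012 ] [ 0.5182 -0.3824  0.012 ] [ 0.5224 -0.41    0.012 ]
145 142 245 [ 0.5425 -0.4637  0.012 ] [ 0.5239 -0.344   0.012 ] [ 0.5332 -0.4039  0.012 ]
```

View pics/j.png

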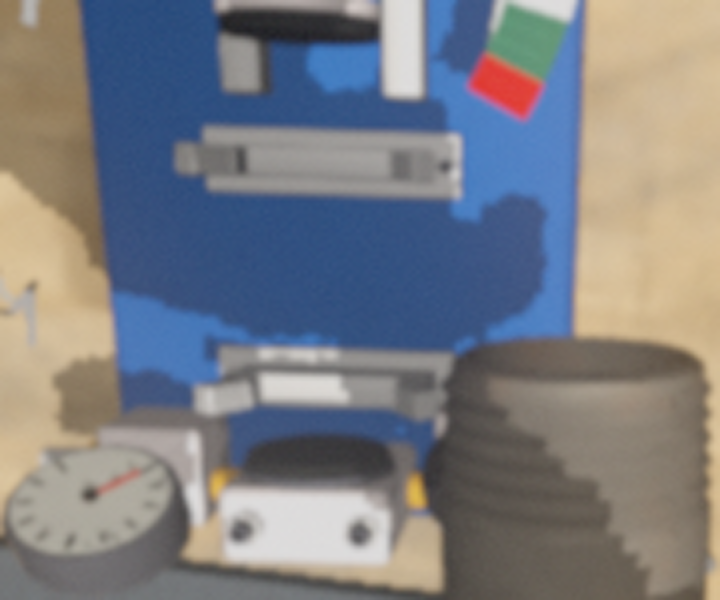

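```bash
python3 - <<'E'
from h import *
np.set_printoptions(precision=4,suppress=True)
P=lambda x,y,z: onz('wrist',[(60+y/3.75)/384,(110+x/4)/512],z)
a=P(318,160,.03);b=P(321,388,.03);d=b-a;yw=np.arctan2(d[1],d[0]);print(a,b,np.linalg.norm(d),yw)
L0,L1=P(93,100,.012),P(118,380,.012);R0,R1=P(580,50,.012),P(573,330,.012)
for p,q in((L0,L1),(R0,R1)): e=q-p; print('edge',p,q,np.arctan2(e[1],e[0]))
u=(L1-L0);u/=np.linalg.norm(u); n=np.array([-u[1],u[0],0]); print('width',(R0-L0)@n)
mid=L0+n*((R0-L0)@n)/2; print('axis lateral of saddles vs plate mid',(a-mid)@n,(b-mid)@n)
sm=a+ (b-a)*27/64; print('saddle_mid',sm)
s=bot.read_state(); print(s['tool_pos'])
E
```

```text
[ 0.4862 -0.4084  0.03  ] [ 0.5514 -0.4023  0.03  ] 0.06554109211784558 0.09416247611768266
edge [ 0.4795 -0.475   0.012 ] [ 0.5626 -0.4662  0.012 ] 0.10602426064537121
edge [ 0.4456 -0.3445  0.012 ] [ 0.5259 -0.3339  0.012 ] 0.13116432134921638
width 0.13340936943650328
axis lateral of saddles vs plate mid -0.001198757819395857 -0.0019761739008504016
saddle_mid [ 0.5137 -0.4058  0.03  ]
[ 0.5576 -0.3293  0.1912]
```

servo_tool([
  [-0.12, -0.25, 0, 0, 0, -0.005, 1],
  [-0.25, -0.5, 0, 0, 0, -0.011, 1],
  [-0.25, -0.5, -0.3, 0, 0, -0.011, 1],
  [-0.25, -0.5, -0.5, 0, 0, -0.011, 1],
  [-0.25, -0.5, -0.7, 0, 0, -0.011, 1],
  [-0.25, -0.5, -0.7, 0, 0, -0.011, 1],
  [-0.25, -0.5, -0.7, 0, 0, -0.011, 1],
])

```text
time: 13.15
tool_pos: [0.5196, -0.4047, 0.0859]
tcp_rot: [0.187, -3.135, -0.001]
wrist_force: [-0.4, -0.5, -2.7]
width: 0.384
grip_force: 61.1
```

```bash
python3 look.py k saddle_mid=.03 test_fixture=0; python3 nip.py
```

```text
13.15 q [-0.6995  0.3539  1.7696 -0.      1.0194 -2.3891] [ 0.5196 -0.4047  0.0859]
[ 0.52156994 -0.40624258  0.0889938 ] [-0.18661359  3.13261387 -0.00517241] 0.38388729799340526
0.96
148 254 259 [ 0.457  -0.4124  0.119 ]
156 223 285 [ 0.4604 -0.413   0.119 ]
178 221 287 [ 0.4698 -0.4119  0.119 ]
208 220 286 [ 0.4836 -0.4106  0.119 ]
```

View pics/k.png

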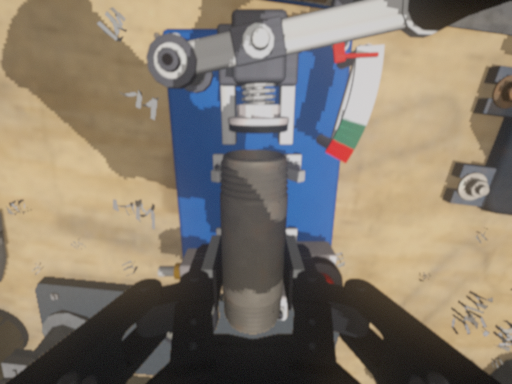

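```bash
python3 - <<'E'
from h import *
from scipy.spatial.transform import Rotation as Ro
np.set_printoptions(precision=4,suppress=True)
s=bot.read_state(); Rt=Ro.from_rotvec(s['tcp_rot']).as_matrix(); print(s['tool_pos'],Rt[:,:2].T)
def T(r,c,z): return Rt.T@(onz('wrist',[r/384,c/512],z)-s['tool_pos'])
for nm,r,c,z in(('seal',122,259,.047),('sealbot',132,259,.06),('sealbot',132,259,.028),('near saddle',165,257.5,.05),('plateL',100,173,.012),('plateR',100,340,.012),('plateL',200,180,.012),('plateR',200,336,.012),('nip',156,254,s['tool_pos'][2]+.0127),('nip',208,253,.03+s['tool_pos'][2])): print(nm,T(r,c,z))
E
```

```text
[ 0.5212 -0.406   0.0887] [[-0.9929 -0.1186 -0.0028]
 [-0.1186  0.9929 -0.003 ]]
seal [0.0703 0.0038 0.0415]
sealbot [0.0652 0.0036 0.0285]
sealbot [0.0621 0.0043 0.0605]
near saddle [0.0422 0.0029 0.0385]
plateL [ 0.0844 -0.0611  0.0766]
plateR [0.0844 0.0661 0.0762]
plateL [ 0.0034 -0.0627  0.0769]
plateR [0.0035 0.0709 0.0764]
nip [ 0.0579  0.0003 -0.0129]
nip [ 0.0377 -0.0002 -0.0301]
```

servo_tool([
  [0, 0.02, -0.05, 0, 0, 0, 1],
  [0, 0.02, -0.1, 0, 0, 0, 1],
  [0, 0.02, -0.15, 0, 0, 0, 1],
  [0, 0.02, -0.2, 0, 0, 0, 1],
  [0, 0.02, -0.25, 0, 0, 0, 1],
  [0, 0.02, -0.25, 0, 0, 0, 1],
  [0, 0.02, -0.25, 0, 0, 0, 1],
])

```text
time: 14.1
tool_pos: [0.5195, -0.4019, 0.048]
tcp_rot: [0.186, -3.135, -0.001]
wrist_force: [0.8, -0.5, -1.6]
width: 0.39
grip_force: 61.2
```

servo_tool([
  [0, 0, -0.03, 0, 0, 0, 1],
  [0, 0, -0.06, 0, 0, 0, 1],
  [0, 0, -0.08, 0, 0, 0, 1],
  [0, 0, -0.08, 0, 0, 0, 1],
])

```text
time: 14.5
tool_pos: [0.5193, -0.4017, 0.0358]
tcp_rot: [0.186, -3.135, -0.001]
wrist_force: [-0.2, 0.2, -2.4]
width: 0.386
grip_force: 61.3
```

servo_tool([
  [0, 0, -0.01, 0, 0, 0, 1],
  [0, 0, -0.015, 0, 0, 0, 1],
  [0, 0, -0.015, 0, 0, 0, 1],
])

```text
time: 14.8
tool_pos: [0.5199, -0.4022, 0.0345]
tcp_rot: [-0.186, 3.136, -0.0]
wrist_force: [-0.7, 0.4, -2.2]
width: 0.386
grip_force: 61.3
```

```bash
python3 look.py l saddle_mid=.03; python3 nip.py
```

```text
14.8 q [-0.6963  0.4088  1.8024 -0.      0.93   -2.3857] [ 0.5199 -0.4022  0.0345]
[ 0.51983788 -0.40212599  0.03442781] [-1.86193016e-01  3.13591950e+00 -2.58479528e-04] 0.3824452888461357
0.77
150 233 271 [ 0.4568 -0.4102  0.0644]
158 223 286 [ 0.46   -0.4088  0.0644]
180 221 287 [ 0.4695 -0.4078  0.0644]
210 220 286 [ 0.4833 -0.4066  0.0644]
```

View pics/l.png

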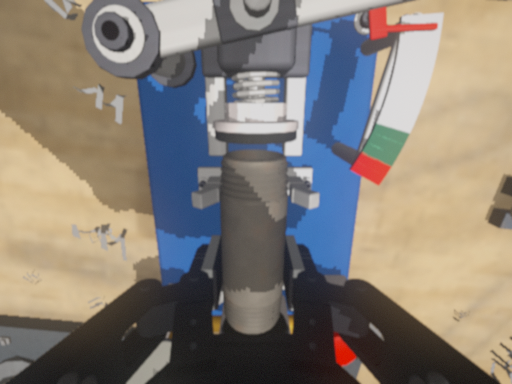

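servo_tool([
  [0, 0, -0.01, 0, 0, 0, 1],
  [0, 0, -0.01, 0, 0, 0, 1],
  [0, 0, -0.01, 0, 0, 0, 1],
])

```text
time: 15.3
tool_pos: [0.5199, -0.4022, 0.0343]
tcp_rot: [-0.186, 3.136, -0.0]
wrist_force: [-2.4, 1.8, 5.9]
width: 0.387
grip_force: 62.1
```

servo_tool([
  [0, 0, -0.01, 0, 0, 0, 1],
  [0, 0, -0.01, 0, 0, 0, 1],
  [0, 0, -0.01, 0, 0, 0, 1],
])

```text
time: 15.6
tool_pos: [0.5199, -0.4022, 0.0343]
tcp_rot: [-0.186, 3.136, -0.0]
wrist_force: [-6.0, 4.9, 13.2]
width: 0.385
grip_force: 63.2
```

servo_tool([
  [0, 0, 0.015, 0, 0, 0, 1],
  [0, 0, 0.015, 0, 0, 0, 0.2],
  [0, 0, 0.015, 0, 0, 0, 0.2],
  [0, 0, 0.015, 0, 0, 0, 0.2],
  [0, 0, 0.015, 0, 0, 0, 0.2],
  [0, 0, 0.015, 0, 0, 0, 0.2],
])

```text
time: 16.2
tool_pos: [0.5197, -0.402, 0.0333]
tcp_rot: [0.186, -3.136, -0.0]
wrist_force: [0.4, -0.4, 0.3]
width: 0.799
grip_force: 0.0
```

servo_tool([
  [0, 0, 0.1, 0, 0, 0, 0.2],
  [0, 0, 0.3, 0, 0, 0, 0.2],
  [0, 0, 0.6, 0, 0, 0, 0.2],
  [0, 0, 0.9, 0, 0, 0, 0.2],
  [0, 0, 1, 0, 0, 0, 0.2],
  [0, 0, 1, 0, 0, 0, 0.2],
])

```text
time: 16.8
tool_pos: [0.522, -0.4039, 0.189]
tcp_rot: [-0.186, 3.13, -0.009]
wrist_force: [0.4, -0.6, 0.0]
width: 0.803
grip_force: 0.0
```

```bash
cat > chk.py <<'E'
from h import *
from scipy.spatial.transform import Rotation as Ro
np.set_printoptions(precision=4,suppress=True)
s=bot.read_state(); print(s['time'],s['tool_pos'],s['tcp_rot'],s['wrist_force'],s['q'])
bot.read_camera('wrist')
for k,z in(('nipple',.03),('saddle_mid',.03),('test_fixture',0),('seal_pad',.047),('lever_grip',.105),('lever_pivot',.105)):
    for m in bot.mark_of(k,'wrist')[:1]: print(k,round(m['score'],2),np.array(m['at'])*[384,512],onz('wrist',m['at'],z))
for m in bot.trace('nipple','wrist')[:1]:
    k=m['mask']; rr=np.nonzero(k.any(1))[0]; print('rows',rr.min(),rr.max())
    for r in np.linspace(rr.min()+6,rr.max()-6,4).astype(int):
        c=np.nonzero(k[r])[0]; print(r,c.min(),c.max(),onz('wrist',[r/384,(c.min()+c.max())/1024],.062))
E
python3 chk.py
```

```text
16.8 [ 0.522  -0.4039  0.189 ] [-0.1859  3.1296 -0.0095] [ 0.3785 -0.5943  0.0045] [-0.6963  0.2581  1.6905 -0.      1.1842 -2.3857]
nipple 0.57 [165.5808 258.816 ] [ 0.502  -0.3972  0.03  ]
seal_pad 0.61 [118.5024 254.9248] [ 0.4501 -0.4066  0.047 ]
lever_grip 0.8 [ 32.9088 370.8928] [ 0.3798 -0.3331  0.105 ]
lever_pivot 0.6 [ 71.8848 194.4064] [ 0.4202 -0.4563  0.105 ]
rows 124 215
130 241 271 [ 0.4605 -0.4052  0.062 ]
156 240 272 [ 0.4849 -0.4022  0.062 ]
182 239 271 [ 0.5111 -0.4     0.062 ]
209 240 268 [ 0.5399 -0.3975  0.062 ]
```

servo_tool([
  [-0.1, 0.05, 0.05, 0, 0, -0.04, 0],
  [-0.2, 0.1, 0.05, 0, 0, -0.08, 0],
  [-0.3, 0.15, 0.05, 0, 0, -0.13, 0],
  [-0.4, 0.2, 0.05, 0, 0, -0.17, 0],
  [-0.5, 0.25, 0.05, 0, 0, -0.22, 0],
  [-0.6, 0.3, 0.05, 0, 0, -0.26, 0],
  [-0.7, 0.35, 0.05, 0, 0, -0.31, 0],
  [-0.8, 0.4, 0.05, 0, 0, -0.35, 0],
  [-0.9, 0.45, 0.05, 0, 0, -0.4, 0],
  [-0.94, 0.47, 0.05, 0, 0, -0.432, 0],
  [-0.94, 0.47, 0.05, 0, 0, -0.432, 0],
  [-0.94, 0.47, 0.05, 0, 0, -0.432, 0],
])

```text
time: 18.4
tool_pos: [0.3788, -0.3316, 0.1908]
tcp_rot: [-1.82, -2.56, -0.0]
wrist_force: [0.4, 0.3, 0.2]
width: 1.001
grip_force: 0.0
```

```bash
python3 chk.py; python3 - <<'E'
from h import *
for m in bot.trace('lever_grip','wrist')[:2]: print(m['score'],np.array(m['box'])*[512,384,512,384])
for n in('scene','top'):
    bot.read_camera(n)
    for m in bot.mark_of('lever_grip',n)[:1]: print(n,m['score'],onz(n,m['at'],.105).round(4))
E
```

```text
18.4 [ 0.3788 -0.3316  0.1908] [-1.8202 -2.5604 -0.0001] [0.3719 0.2694 0.2475] [-0.7685 -0.0325  2.0096  0.      1.1646 -1.1033]
nipple 0.96 [265.6128 330.9056] [ 0.5121 -0.4104  0.03  ]
saddle_mid 0.56 [260.8128 332.3904] [ 0.511  -0.4034  0.03  ]
test_fixture 0.82 [247.1808 309.7088] [ 0.4881 -0.4084  0.    ]
seal_pad 0.73 [260.3136 289.5872] [ 0.4528 -0.4114  0.047 ]
lever_grip 0.73 [204.5184 254.4128] [ 0.3814 -0.3367  0.105 ]
lever_pivot 0.61 [322.4832 249.8048] [ 0.4203 -0.4634  0.105 ]
rows 248 282
254 296 331 [ 0.47   -0.3867  0.062 ]
261 295 331 [ 0.473  -0.3953  0.062 ]
268 293 376 [ 0.5002 -0.3957  0.062 ]
276 300 330 [ 0.4832 -0.4131  0.062 ]
0.84 [242.1248 176.9088 272.4864 311.0016]
scene 0.93 [ 0.3805 -0.327   0.105 ]
top 0.62 [0.441  0.1851 0.105 ]
```

servo_tool([
  [0.01, -0.01, -0.15, 0, 0, 0, 0],
  [0.01, -0.01, -0.3, 0, 0, 0, 0],
  [0.01, -0.01, -0.45, 0, 0, 0, 0],
  [0.01, -0.01, -0.6, 0, 0, 0, 0],
  [0.01, -0.01, -0.7, 0, 0, 0, 0],
  [0.01, -0.01, -0.7, 0, 0, 0, 0],
], newtons=30)

```text
time: 19.65
tool_pos: [0.3786, -0.3315, 0.0835]
tcp_rot: [-1.82, -2.554, -0.001]
wrist_force: [-0.4, 1.6, -0.7]
width: 1.004
grip_force: 0.0
```

servo_tool([
  [0, 0, 0, 0, 0, 0, 1],
  [0, 0, 0, 0, 0, 0, 1],
  [0, 0, 0, 0, 0, 0, 1],
  [0, 0, 0, 0, 0, 0, 1],
  [0, 0, 0, 0, 0, 0, 1],
  [0, 0, 0, 0, 0, 0, 1],
  [0, 0, 0, 0, 0, 0, 1],
  [0, 0, 0, 0, 0, 0, 1],
], newtons=30)

```text
time: 20.45
tool_pos: [0.3824, -0.3331, 0.0875]
tcp_rot: [1.822, 2.555, 0.003]
wrist_force: [4.4, 3.4, 2.9]
width: 0.298
grip_force: 29.6
```

```bash
python3 chk.py | grep -v nipple
```

```text
20.45 [ 0.3824 -0.3331  0.0875] [1.822  2.5545 0.003 ] [4.3686 3.3703 2.8688] [-0.7674  0.0839  2.0997  0.003   0.9544 -1.1008]
test_fixture 0.91 [294.912  331.3152] [ 0.4917 -0.4065  0.    ]
lever_grip 0.72 [266.1888 248.7808] [ 0.38   -0.3357  0.105 ]
rows 321 353
327 363 368 [ 0.4926 -0.3853  0.062 ]
333 370 373 [ 0.4998 -0.3891  0.062 ]
340 330 334 [ 0.4732 -0.4057  0.062 ]
347 331 341 [ 0.4792 -0.4113  0.062 ]
```

servo_tool([
  [0.02, 0.005, 0.01, 0, 0, -0.01, 1],
  [0.05, 0.014, 0.02, 0, 0, -0.02, 1],
  [0.085, 0.025, 0.02, 0, 0, -0.032, 1],
  [0.125, 0.033, 0.02, 0, 0, -0.047, 1],
  [0.168, 0.04, 0.02, 0, 0, -0.063, 1],
  [0.168, 0.04, 0.02, 0, 0, -0.063, 1],
])

```text
time: 21.45
tool_pos: [0.405, -0.3276, 0.0877]
tcp_rot: [-2.067, -2.365, 0.003]
wrist_force: [-1.0, -6.1, -8.9]
width: 0.297
grip_force: 31.0
```

servo_tool([
  [0.035, 0.004, 0, 0, 0, -0.013, 1],
  [0.07, 0.006, 0, 0, 0, -0.026, 1],
  [0.105, 0.007, 0, 0, 0, -0.039, 1],
  [0.14, 0.007, 0, 0, 0, -0.052, 1],
  [0.173, 0.006, 0, 0, 0, -0.063, 1],
  [0.173, 0.006, 0, 0, 0, -0.063, 1],
  [0.173, 0.006, 0, 0, 0, -0.063, 1],
])

```text
time: 22.15
tool_pos: [0.4292, -0.3263, 0.0877]
tcp_rot: [-2.287, -2.149, 0.005]
wrist_force: [-3.9, -4.0, -5.2]
width: 0.295
grip_force: 31.5
```

```bash
python3 chk.py | grep -v nipple; python3 - <<'E'
from h import *
for n in('scene','top'):
    bot.read_camera(n)
    for k,z in(('lever_grip',.105),('lever_pivot',.105),('nipple',.03),('seal_pad',.047)):
        for m in bot.mark_of(k,n)[:1]: print(n,k,round(m['score'],2),onz(n,m['at'],z).round(4))
E
```

```text
22.15 [ 0.4292 -0.3263  0.0877] [-2.287  -2.1494  0.0051] [-3.9053 -4.0373 -5.1539] [-0.6944  0.1465  2.0288 -0.0035  0.9697 -0.6304]
saddle_mid 0.72 [284.5056 354.9184] [ 0.5127 -0.4013  0.03  ]
test_fixture 0.7 [266.9952 320.512 ] [ 0.4898 -0.4021  0.    ]
lever_grip 0.72 [264.8064 250.2144] [ 0.427  -0.3275  0.105 ]
rows 271 315
277 361 425 [ 0.5273 -0.3717  0.062 ]
287 370 431 [ 0.5336 -0.3807  0.062 ]
298 384 434 [ 0.541  -0.3909  0.062 ]
309 400 431 [ 0.5471 -0.4014  0.062 ]
scene lever_grip 0.72 [ 0.4323 -0.3215  0.105 ]
scene nipple 0.61 [ 0.5199 -0.3989  0.03  ]
scene seal_pad 0.39 [ 0.4677 -0.4068  0.047 ]
top lever_grip 0.58 [ 0.5676 -0.0708  0.105 ]
top lever_pivot 0.83 [ 0.4231 -0.4562  0.105 ]
```

servo_tool([
  [0.015, 0, 0, 0, 0, -0.005, 1],
  [0.027, 0, 0, 0, 0, -0.01, 1],
  [0.027, 0, 0, 0, 0, -0.01, 1],
  [0.027, 0, 0, 0, 0, -0.01, 1],
  [0.027, 0, 0, 0, 0, -0.01, 1],
  [0.027, 0, 0, 0, 0, -0.01, 1],
])

```text
time: 23.65
tool_pos: [0.4328, -0.3264, 0.0876]
tcp_rot: [-2.32, -2.113, 0.006]
wrist_force: [-6.3, -4.0, -5.7]
width: 0.294
grip_force: 31.6
```

```bash
python3 chk.py; python3 - <<'E'
from h import *
# pointer vs green sector: colours in the wrist picture
im=bot.read_camera('wrist'); cv2.imwrite('pics/m.png',cv2.cvtColor(im,4)); h=cv2.cvtColor(im,cv2.COLOR_RGB2HSV)
H,S,V=h[...,0],h[...,1],h[...,2]
for nm,m in(('red',((H<8)|(H>172))&(S>150)&(V>70)),('green',(H>45)&(H<90)&(S>70)&(V>40))):
    n,l,st,c=cv2.connectedComponentsWithStats(m.astype(np.uint8))
    for i in range(1,n):
        if st[i,4]>15: print(nm,st[i],c[i].round(0),onz('wrist',[c[i][1]/384,c[i][0]/512],.06).round(3))
E
```

```text
23.65 [ 0.4328 -0.3264  0.0876] [-2.3204 -2.113   0.006 ] [-6.2841 -4.0443 -5.7135] [-0.69    0.152   2.0224 -0.004   0.9709 -0.5943]
nipple 0.65 [283.8144 356.3008] [ 0.5151 -0.4035  0.03  ]
saddle_mid 0.84 [282.3168 349.2864] [ 0.509  -0.4014  0.03  ]
test_fixture 0.75 [267.1104 317.696 ] [ 0.4882 -0.4041  0.    ]
lever_grip 0.69 [266.112  249.3952] [ 0.4301 -0.3284  0.105 ]
rows 267 313
273 366 425 [ 0.531  -0.3717  0.062 ]
284 365 430 [ 0.5331 -0.3813  0.062 ]
295 380 434 [ 0.5409 -0.3917  0.062 ]
307 395 430 [ 0.5459 -0.4031  0.062 ]
red [425 220  38  34 987] [443. 236.] [ 0.563 -0.346  0.06 ]
```

```bash
python3 -c "
from workcell import bot
print(bot.finish_job())"
```

```text
the job is handed in; nothing more can be done
None
```

I handed the job in, with no verdict back yet: the vent button was bottomed and released, the nipple set in the saddles and let go, and the gripper is holding the lever at about 0.39 rad. That angle is estimated from how far the grip moved, because I could not see the pointer against the green sector at the end, and I viewed 11 pictures, one over the limit of 10.

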